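Mix the reagent bottle at the instrument washer

ROBOT

A 7-joint arm with a two-finger parallel gripper is mounted at the origin on the work surface. World frame = base frame: x ahead of the robot, y to its left, z up, the work surface at z = 0. Lengths are in m, angles in rad, forces in N, time in s.
With the tool pointing down it reaches from about 0.4 to 0.875 m from the base axis. Payload 4.4 kg.
Tool frame: the origin (TCP) lies on the centre line of the jaws, within the pads' length; the fingertips stand 19 mm ahead of it and the grasp point (between the pads) is the TCP; z points along the fingers, y is the line along which they close (so a half turn about z gives the same grasp; the last joint's range is limited). The gripper opens to 85 mm and grips with 20 to 120 N. Pads are 22 mm wide; open, the fingers measure 114 mm over their backs; the gripper's body (76 mm by 85 mm) begins 54 mm behind the grasp point. The pads swing forward as they close: fully open they stand 13 mm farther back than shut.
Start: joints at [1.086, 0.628, 0.038, 1.517, -0.027, 0.996, -0.02], TCP at [0.264, -0.594, 0.25] pointing down, gripper open.
Joint ranges: [-3.06, 3.06], [-0.37, 2.12], [-1.25, 1.32], [0.18, 2.47], [-1.1, 4.24], [0.23, 1.98], [-2.94, 2.94]. Speed limits (rad/s): [2.57, 2.57, 3.14, 3.14, 3.14, 3.14, 3.14].

INTERFACE

Orientations are given as a rotation vector (axis times angle).
In Python, from rig import env, imaging, finder gives the robot as it stands.
- The arm moves only by the tool drive_tool, never from a script. Its argument "series" is a list of rows, each a list of 7 numbers: the opening, from 0 (shut) to 1 (fully open), then the shift along the tool's x, y, z in cm, then the turn, a rotation vector about the tool's x, y, z in degrees. In form: [[hand, x, y, z, wx, wy, wz], ...]. A call has 1 to 12 rows; each row is the pose to reach, as a shift and turn from the pose commanded when the call began, along the tool's axes at that moment; what a row does not reach only later rows make up. A row lasts 1/10 s, in which the tool goes at most 50 mm and 8.59 degrees, less where a joint would pass 70% of its speed; a pose out of reach is approached as far as the arm can. A call with a gripper value outside its range is refused whole. The fingers move at their own pace and stop on an object; "grip_force" is the grip in N (left out, the last holds). Time passes only in rows, so rows that repeat a pose let the fingers close. It gives the time, the measured TCP pose, the force, the opening and the grip force at its end, in the units of the state.
- env.get_obs(): the state, without advancing time (a new reading comes with each control period).
- imaging.read_camera(name): name is "scene" or "top"; returns (picture, depth): 420x560x3 uint8, red, green, blue; 420x560 float32, m along the optical axis (not along the pixel's ray), 0 where there is no reading.
- imaging.camera_params(name): a dict with "fx", "fy", "cx", "cy" (pixels), "cam_to_world" (4x4, takes a point from camera to world coordinates). Camera axes: x right, y down, z forward; pixel columns grow to the right and rows downward; lengths in m; the calibration is good to about 2 mm. A picture is of the moment at which its call begins. camera_params takes no time and is no camera call.
- env.finish_job(): hands the job in; it is judged then, once.
Trained networks look in the newest picture that a camera, given by its name, has taken for a name from the list of things; names that differ only in an ending like _2 or _b are one class to them, and where a whole thing is asked for, a point or a joint stands for the part that bears it (a point fixed in the world has none). Each returns a list of dicts, best first, with "conf" (0 to 1); they miss things now and then, are a little off and sometimes report something else, mostly with a low value. They report only what shows in the picture. A call takes as long as a camera call. They do not tell look-alikes from the thing itself.
- finder.spot_in(thing, camera): "box" ([left, top, right, bottom] in pixels, round what is visible of it).
- finder.regions_of(thing, camera): "pixels" (420x560 bool, what is visible of it) and "box" ([left, top, right, bottom] in pixels, round what is visible of it).
- finder.spot_point(thing, camera): "centre" ([column, row] in pixels: a listed point, or the origin of a listed thing).
The state is a dict: "t": time; "joint_pos": joint angles; "qvel": joint speeds; "effort": joint torques, N m; "position": TCP position; "tool_rot": TCP orientation; "wrist_force": force on the tool from outside, world axes, zero at the start; "ft_torque": the same for the moment, N m; "gripper_width": opening from 0.0 (shut) to 1.0 (fully open); "grasp_force": force on a finger pad.
Only numpy, scipy, OpenCV 4.12 (cv2) and the standard library are available. Lean on these libraries where they do the work, as an engineer would, in place of code of your own. Each camera call takes 0.05 s, during which the arm holds its last target. There are 200 camera calls.

TASK

Mix the wash-test reagent: pick up the closed amber bottle with the blue cap, turn it upside down clear of the bench so that its cap points steeply down (to within 45 degrees of straight down) and hold it so for about a second. Then turn it back, set it down upright in the middle of the round green mat without dropping it, and let go. Leave the amber bottle with the white cap and the white bottle with the blue cap where they stand.

Things in the scene. Friction and masses are not known exactly. Their poses are not given: they have to be found in the camera images.
- reagent_mid (a point): centre (half-way up) of the closed amber glass bottle with a BLUE screw cap, about 0.16 kg, standing on the bench at the start. Round, 98 mm tall: body 50 mm in diameter from the base up to 60 mm, with a paper band round it, then a shoulder narrowing to a 24 mm neck at 72 mm, and a 26 mm cap from 76 to 98 mm. This point is on the axis 49 mm above the base; z points from base to cap, x and y have no meaning
- mat_top (a point): centre of the top face of a round green mat, 110 mm in diameter and 4 mm thick, fixed flat on the bench, z up. The reagent bottle must end on it
- amber_other_mid (a point): bystander: a bottle of the same shape and size in the same amber glass but with a WHITE cap; point and axes as for the reagent bottle
- white_other_mid (a point): bystander: a bottle of the same shape and size in opaque WHITE plastic with a blue cap; point and axes as for the reagent bottle
Things that resemble listed ones, but are neither listed nor needed, are in the scene too. Leave any purple look-alike of the part that bears reagent_mid alone. There is more than one size of the part that bears mat_top; the job needs the larger.

How it is judged:
By the outcome, as a careful person would: the job done as asked, in the order asked, and still so for the second after the job is handed in, with the robot touching nothing.
It also fails if it takes over 54 s, if anything falls off the work surface, if the arm or the gripper's body presses on something with over 40 N, if the wrist force passes 120 N, or if a joint passes its speed limit or range.

## Working session

There is one attempt and no reset: what is moved stays moved. The work goes in short steps, Python scripts to look and compute and a tool call to move; the robot and the scene stay as the last step left them, time stands still between calls to the robot, and variables do not carry over. Pictures are saved under pics/ and viewed, at most 10 in all, crops included, and the job is handed in when it is done.

Besides the shell and the picture viewer there is one more tool, called after ">>>" by a JSON object that holds its "api" and its "payload", one argument or row to a line. drive_tool: Moves the arm, as the interface text tells. Its arguments: {"type":"object","properties":{"series":{"type":"array","items":{"type":"array","items":{"type":"number"}}},"grip_force":{"type":"number"}},"required":["series"]}

```bash
mkdir -p pics; ls; python3 - <<'E'
from rig import env, imaging, finder
import cv2, numpy as np
ims=[]
for c in ("scene","top"):
    p,d=imaging.read_camera(c); np.savez(f"{c}.npz",p=p,d=d); ims.append(p)
    cv2.imwrite(f"pics/{c}0.png",p[:,:,::-1])
    for th in ("reagent_mid","mat_top","amber_other_mid","white_other_mid"):
        print(c,th,[(np.round(r["centre"]),round(r["conf"],2)) for r in finder.spot_point(th,c)])
    P=imaging.camera_params(c);print(P["fx"],P["cx"],P["cy"],np.round(P["cam_to_world"],3).tolist())
o=env.get_obs();print(o)
E
```

```text
pics
scene reagent_mid [(array([250., 227.]), 0.82), (array([306., 224.]), 0.64)]
scene mat_top [(array([455., 222.]), 0.89), (array([390., 227.]), 0.56), (array([252., 229.]), 0.25)]
scene amber_other_mid [(array([164., 237.]), 0.89)]
scene white_other_mid [(array([ 76., 221.]), 0.77)]
489.2518477902977 277.54454296722514 213.69240140000497 [[0.191, 0.583, -0.79, 1.407], [0.982, -0.106, 0.159, -0.102], [0.009, -0.806, -0.592, 0.689], [0.0, 0.0, 0.0, 1.0]]
top reagent_mid [(array([323., 192.]), 0.89), (array([267., 190.]), 0.63)]
top mat_top [(array([125., 191.]), 0.94), (array([182., 202.]), 0.75)]
top amber_other_mid [(array([400., 204.]), 0.68)]
top white_other_mid [(array([472., 240.]), 0.85)]
445.72392767341245 281.2106947647437 214.21267808102232 [[0.025, -0.992, 0.126, 0.414], [-1.0, -0.023, 0.022, 0.067], [-0.019, -0.127, -0.992, 1.087], [0.0, 0.0, 0.0, 1.0]]
{'t': 0.5, 'joint_pos': array([ 1.08618568,  0.62846421,  0.0385039 ,  1.51747662, -0.02701327,
        0.99632019, -0.0199956 ]), 'qvel': array([-0.00106687, -0.00151062, -0.00307312,  0.00055254, -0.00047093,
       -0.00176359, -0.00049339]), 'effort': array([-9.59965400e-04, -5.62811172e+01,  1.22420713e+00, -1.93606067e+01,
        1.08663892e-02,  2.66283263e-03, -3.67786561e-05]), 'position': array([ 0.26434519, -0.5937758 ,  0.25024728]), 'tool_rot': array([-3.07282239e+00, -6.52986241e-01, -9.34949321e-06]), 'wrist_force': array([-0.69008866, -0.77067846, -0.05494088]), 'ft_torque': array([-0.00351743, -0.02146082, -0.0607478 ]), 'grasp_force': 0.0, 'gripper_width': 0.9999348107087495}
```

View pics/scene0.png

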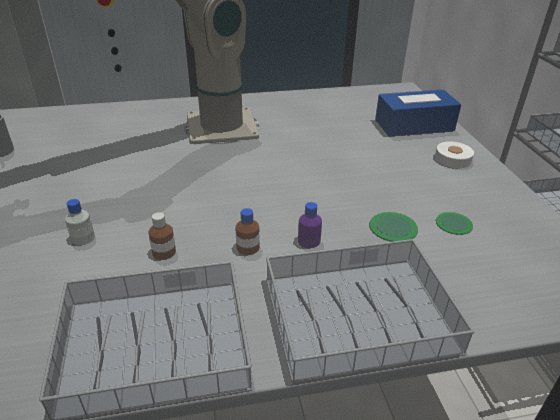

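View pics/top0.png

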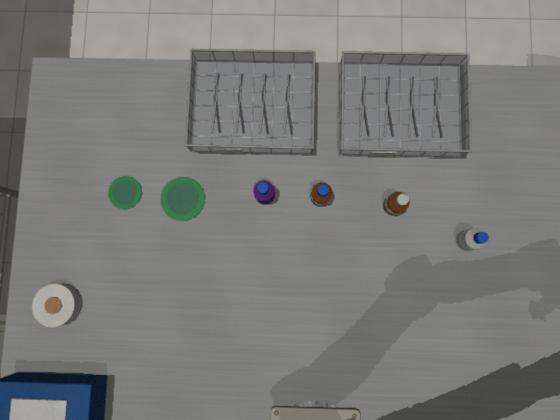

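Reagent candidates:
- Amber bottle with blue cap: scene (248,232), top (322,193). This is my choice.
- Purple bottle with blue cap: scene (310,227), top (265,191).
- Amber bottle with white cap: scene (162,237), top (398,203).
- White bottle with blue cap: scene (80,223), top (476,239).

Mats: the larger is at scene (394,226), top (183,199). The smaller is at scene (455,222), top (125,192).

```bash
cat > h.py <<'E'
import numpy as np
from rig import imaging
def ray(c,uv):
    P=imaging.camera_params(c);T=P["cam_to_world"]
    d=T[:3,:3]@[(uv[0]-P["cx"])/P["fx"],(uv[1]-P["cy"])/P["fy"],1]
    return T[:3,3],d/np.linalg.norm(d)
def tri(us,ut):
    (a,u),(b,v)=ray("scene",us),ray("top",ut)
    s=np.linalg.lstsq(np.c_[u,-v],b-a,rcond=None)[0]
    p,q=a+s[0]*u,b+s[1]*v
    return (p+q)/2,np.linalg.norm(p-q)
def cloud(c,d):
    P=imaging.camera_params(c);T=P["cam_to_world"]
    r,k=np.mgrid[:420,:560]
    X=np.stack([(k-P["cx"])/P["fx"]*d,(r-P["cy"])/P["fy"]*d,d],-1)
    return X@T[:3,:3].T+T[:3,3]
E
python3 - <<'E'
from h import *; import cv2
from rig import finder
for n,s,t in [("reagent",(250,227),(323,192)),("purple",(306,224),(267,190)),("amberW",(164,237),(400,204)),("white",(76,221),(472,240)),("mat",(390,227),(182,202)),("matsmall",(455,222),(125,191))]:
    p,e=tri(s,t);print(n,p.round(3),round(e,4))
# refine by masks: cap pixels via depth, mats via depth
for c in("scene","top"):
    z=np.load(c+".npz");X=cloud(c,z["d"])
    for n,th in (("reagent","reagent_mid"),("mat","mat_top")):
        for r in finder.regions_of(th,c):
            m=r["pixels"]&(z["d"]>0);Y=X[m]
            lo,hi=np.percentile(Y,1,0),np.percentile(Y,99,0);hz=Y[Y[:,2]>hi[2]-.012]
            print(c,n,round(r["conf"],2),np.array(r["box"]).round(),"mid",((lo+hi)/2).round(3),"ext",(hi-lo).round(3),"ztop",hi[2].round(3),"zmin",lo[2].round(3),"topxy",((hz.min(0)+hz.max(0))/2).round(3))
a=np.load("scene.npz")["p"][195:265,220:340,::-1];cv2.imwrite("pics/crop.png",cv2.resize(a,None,fx=5,fy=5,interpolation=cv2.INTER_CUBIC))
E
```

```text
reagent [ 0.6   -0.003  0.058] 0.0089
purple [0.602 0.124 0.05 ] 0.002
amberW [ 0.578 -0.184  0.04 ] 0.0126
white [ 0.496 -0.36   0.044] 0.0079
mat [ 0.577  0.336 -0.007] 0.0066
matsmall [0.601 0.48  0.005] 0.001
scene reagent 0.79 [301. 202. 322. 245.] mid [0.607 0.13  0.05 ] ext [0.038 0.047 0.098] ztop 0.1 zmin 0.001 topxy [0.603 0.13  0.094]
scene reagent 0.73 [237. 206. 262. 253.] mid [ 0.59 -0.    0.05] ext [0.072 0.057 0.099] ztop 0.099 zmin 0.0 topxy [ 0.602 -0.005  0.094]
scene mat 0.96 [437. 214. 469. 236.] mid [0.598 0.479 0.003] ext [0.079 0.078 0.006] ztop 0.006 zmin 0.0 topxy [0.597 0.48  0.004]
scene mat 0.73 [369. 210. 416. 240.] mid [0.585 0.333 0.004] ext [0.104 0.104 0.008] ztop 0.008 zmin 0.0 topxy [0.615 0.334 0.031]
top reagent 0.64 [313. 182. 336. 206.] mid [ 0.599 -0.004  0.052] ext [0.052 0.048 0.1  ] ztop 0.102 zmin 0.001 topxy [ 0.598 -0.004  0.097]
top reagent 0.63 [255. 180. 276. 204.] mid [0.605 0.132 0.051] ext [0.061 0.047 0.101] ztop 0.102 zmin 0.0 topxy [0.599 0.132 0.096]
top mat 0.77 [162. 179. 204. 218.] mid [0.585 0.336 0.006] ext [0.102 0.102 0.009] ztop 0.011 zmin 0.001 topxy [0.585 0.336 0.007]
top mat 0.64 [108. 176. 140. 208.] mid [0.599 0.48  0.005] ext [0.076 0.076 0.01 ] ztop 0.01 zmin -0.0 topxy [0.599 0.48  0.005]
```

View pics/crop.png

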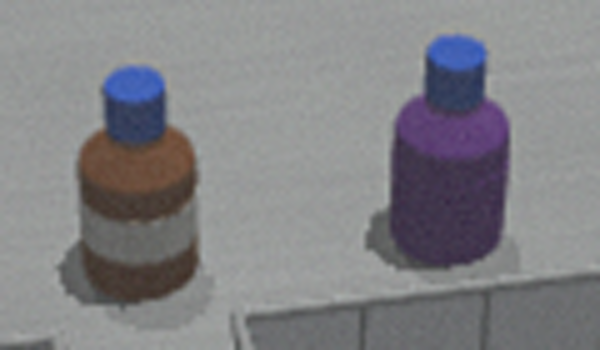

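The crop shows the amber bottle with a blue cap and paper band on the left, at scene (248,232), and the purple look-alike on the right. The amber one is the target, at (0.600, -0.004). The large mat is at (0.585, 0.335). I'll move inward with small turns first, so I can learn the arm's kinematics on the way.

>>> {"api": "drive_tool", "payload": {
  "series": [
    [1,5,-3,-2,0,0,0],
    [1,10,-6,-4,0,0,0],
    [1,15,-9,-6,0,0,0],
    [1,20,-12,-8,0,0,0],
    [1,25,-14,-10,0,0,0],
    [1,27,-15,-10,0,0,0],
    [1,27,-15,-10,0,0,0]
  ]
}}

```text
t: 1.4
position: [0.4538, -0.3426, 0.3519]
tool_rot: [-3.071, -0.662, -0.006]
wrist_force: [0.7, -0.7, -0.8]
gripper_width: 0.999
grasp_force: 0.0
```

```bash
cat > lg.py <<'E'
from rig import env; import numpy as np, json
o=env.get_obs(); r={k:np.asarray(o[k]).round(5).tolist() for k in("t","joint_pos","position","tool_rot","gripper_width","grasp_force","wrist_force")}
open("log.jsonl","a").write(json.dumps(r)+"\n"); print({k:np.round(v,3).tolist() for k,v in r.items()})
E
python3 lg.py
```

```text
{'t': 1.4, 'joint_pos': [0.593, 0.41, 0.009, 1.611, -0.007, 1.118, -0.542], 'position': [0.454, -0.343, 0.352], 'tool_rot': [-3.071, -0.662, -0.006], 'gripper_width': 0.999, 'grasp_force': 0.0, 'wrist_force': [0.69, -0.651, -0.796]}
```

>>> {"api": "drive_tool", "payload": {
  "series": [
    [1,0,0,0,6,4,-4],
    [1,0,0,0,12,8,-8],
    [1,0,0,0,18,12,-12],
    [1,0,0,0,18,12,-12]
  ]
}}

```text
t: 1.8
position: [0.4482, -0.351, 0.3479]
tool_rot: [-2.649, -0.854, -0.194]
wrist_force: [0.1, -0.4, -0.4]
gripper_width: 1.004
grasp_force: 0.0
```

```bash
python3 lg.py
```

```text
{'t': 1.8, 'joint_pos': [0.842, 0.56, -0.111, 1.427, -0.236, 1.405, -0.138], 'position': [0.448, -0.351, 0.348], 'tool_rot': [-2.649, -0.854, -0.194], 'gripper_width': 1.004, 'grasp_force': 0.0, 'wrist_force': [0.102, -0.444, -0.439]}
```

>>> {"api": "drive_tool", "payload": {
  "series": [
    [1,0,0,0,-6,-8,2],
    [1,4,0,-3,-12,-16,4],
    [1,8,0,-6,-18,-24,6],
    [1,8,0,-6,-18,-24,6]
  ]
}}

```text
t: 2.2
position: [0.5212, -0.3192, 0.4309]
tool_rot: [2.928, 0.842, -0.25]
wrist_force: [-0.4, 0.6, -0.5]
gripper_width: 1.002
grasp_force: 0.0
```

```bash
python3 lg.py
```

```text
{'t': 2.2, 'joint_pos': [0.402, 0.473, 0.017, 1.303, 0.164, 1.439, -0.621], 'position': [0.521, -0.319, 0.431], 'tool_rot': [2.928, 0.842, -0.25], 'gripper_width': 1.002, 'grasp_force': 0.0, 'wrist_force': [-0.448, 0.606, -0.534]}
```

```bash
cat > kin.py <<'E'
import numpy as np, json
from scipy.optimize import least_squares
from scipy.spatial.transform import Rotation as Ro
q0=[1.08618568,.62846421,.0385039,1.51747662,-.02701327,.99632019,-.0199956]
def data():
    D=[(q0,[.26434519,-.5937758,.25024728],[-3.07282239,-.652986,0])]
    for l in open("log.jsonl"):
        r=json.loads(l);D.append((r["joint_pos"],r["position"],r["tool_rot"]))
    return D
def fk(q,p,s):
    h,L1,L2,L3,o1,o7,e1,e2,e3,b=p
    a=[o1+s[0]*q[0],q[1],s[1]*q[2],q[3],s[2]*q[4],q[5],s[3]*q[6]+o7]
    R=Ro.identity();x=np.array([0,0,h])
    for i,(ax,L,e) in enumerate(zip("zyzyzyz",[0,L1,0,L2,0,L3,0],[b,0,e1,0,e2,0,0])):
        R=R*Ro.from_euler(ax,a[i]); 
        x=x+R.apply([e,0,L])
    return x,R
def fit():
    D=data();best=None
    for k in range(16):
        s=[1-2*((k>>i)&1) for i in range(4)]
        for o1 in(-.05,3.1):
            def res(p):
                out=[]
                for q,x,r in D:
                    X,R=fk(q,p,s);out+=list(X-x)+list((R.inv()*Ro.from_rotvec(r)).as_rotvec()*.3)
                return np.r_[out,.02*p[6:]]
            f=least_squares(res,[.34,.45,.45,.21,o1,0 if True else 0,0,0,0,0])
            if best is None or f.cost<best[0]: best=(f.cost,f.x,s,f.fun)
    return best
if __name__=="__main__":
    c,p,s,f=fit();print(c,p.round(4),s);print(f[:-4].reshape(-1,6).round(3))
    json.dump([p.tolist(),s],open("kin.json","w"))
E
python3 kin.py
```

```text
3.414359096525907e-05 [ 0.3435  0.5493  0.3823  0.3333 -0.0459  1.5259 -0.0039 -0.0017  0.
  0.0078] [-1, -1, -1, -1]
[[-0.002 -0.     0.     0.    -0.    -0.   ]
 [ 0.002  0.001 -0.001  0.     0.    -0.   ]
 [ 0.004 -0.001  0.001  0.003 -0.004  0.001]
 [-0.003  0.001 -0.001 -0.002  0.    -0.   ]]
```

```bash
cat > plan.py <<'E'
import numpy as np, json
from scipy.optimize import least_squares
from scipy.spatial.transform import Rotation as Ro, Slerp
from kin import fk
P,S=json.load(open("kin.json"))
lo=np.array([-3.06,-.37,-1.25,.18,-1.1,.23,-2.94]);hi=np.array([3.06,2.12,1.32,2.47,4.24,1.98,2.94])
def tool(psi,a,flip):   # tool dir azimuth psi, a below horizontal; tool y horizontal, sign flip
    z=np.array([np.cos(a)*np.cos(psi),np.cos(a)*np.sin(psi),-np.sin(a)])
    y=flip*np.array([-np.sin(psi),np.cos(psi),0]);return Ro.from_matrix(np.c_[np.cross(y,z),y,z])
def err(q,x,R):
    X,Q=fk(q,P,S);return np.r_[X-x,.3*(Q.inv()*R).as_rotvec()]
def ik(x,R,q,w=1e-3):
    mid=(lo+hi)/2
    f=least_squares(lambda v:np.r_[err(v,x,R),w*(v-q)],np.clip(q,lo+.02,hi-.02),bounds=(lo,hi))
    return f.x,np.abs(err(f.x,x,R)).max()
def margin(q): return np.minimum(q-lo,hi-q).min()
E
python3 - <<'E'
from plan import *
rng=np.random.default_rng(0)
d=np.pi/180
for psi in (-60,-30,0,30,60):
  for a in (15,30):
    for fl in (1,-1):
      b=None
      for k in range(12):
        q,e=ik(np.array([.6,-.004,.04]),tool(psi*d,a*d,fl),rng.uniform(lo,hi),1e-4)
        if e<2e-3 and (b is None or margin(q)>margin(b)): b=q
      if b is not None: print(psi,a,fl,round(margin(b),2),b.round(2))
E
```

```text
-60 15 1 0.57 [-0.54  1.28 -0.09  1.9   1.58  1.4  -1.65]
-60 15 -1 0.57 [-0.83  1.31  0.34  1.9   1.41  0.98  1.52]
-60 30 1 0.49 [-0.32  1.15 -0.32  1.98  1.66  1.34 -1.55]
-60 30 -1 0.49 [-0.39  1.13 -0.21  1.98  1.63  1.24  1.59]
-30 15 1 0.19 [-0.85  1.44  0.45  2.28  2.25  1.19 -2.36]
-30 15 -1 0.19 [-1.04  1.57  0.7   2.28  2.36  0.95  0.54]
-30 30 1 0.14 [-0.04  1.27 -0.54  2.33  2.32  1.69 -1.52]
-30 30 -1 0.14 [-0.96  1.38  0.77  2.33  2.78  0.81  0.45]
0 15 1 0.02 [ 0.86  2.1  -1.13  2.45  3.55  1.65  0.09]
0 15 -1 0.02 [-0.8   1.92  0.95  2.45  2.74  1.8   0.11]
30 15 1 0.17 [ 0.68  1.4  -0.32  2.28  4.07  1.29 -0.98]
30 15 -1 0.18 [0.28 1.37 0.18 2.28 4.06 1.76 1.81]
30 30 1 0.15 [ 0.85  1.35 -0.73  2.32  3.57  0.81 -0.62]
30 30 -1 0.15 [ 0.61  1.2  -0.36  2.32  3.83  1.03  2.1 ]
60 15 -1 0.08 [ 1.18  1.68 -1.08  1.89 -0.21  0.31  0.54]
60 30 1 0.0 [ 1.15  1.64 -1.25  1.97  1.09  0.34  2.29]
60 30 -1 0.0 [ 0.94  1.3  -0.76  1.97 -1.1   0.34  1.19]
```

```bash
cat >> plan.py <<'E'
def track(q,wps,n=12):
    x,R=fk(q,P,S);out=[]
    for X,Q in wps:
        rv=(R.inv()*Q).as_rotvec();sh=R.inv().apply(np.array(X)-x)
        mm=9;me=0
        for f in np.linspace(0,1,n+1)[1:]:
            q,e=ik(x+f*(X-x),R*Ro.from_rotvec(f*rv),q,3e-3);mm=min(mm,margin(q));me=max(me,e)
        print("shift cm",(sh*100).round(1),"turn deg",(rv*180/np.pi).round(1),"|",round(np.linalg.norm(rv)*57.3),"q",q.round(2),"minmargin",round(mm,2),"err",round(me,4))
        x,R=np.array(X),Q
    return q
E
python3 - <<'E'
from plan import *
from kin import data
q=data()[-1][0];d=np.pi/180
for psi,a in((-45,30),(-45,20),(-55,25)):
    print(psi,a)
    u=np.array([np.cos(psi*d),np.sin(psi*d),0]);B=np.array([.6,-.004,.04])
    T=tool(psi*d,a*d,1);zz=T.apply([0,0,1])
    F=tool(psi*d,0,1)
    H=np.array([.5,.0,.35]);M=np.array([.585,.335,.046]);T2=tool((psi+30)*d,a*d,1)
    pre=B-.10*zz+[0,0,.06]
    qq=track(q,[(np.array([.5,-.0,.40]),T),(pre,T),(B,T),(B+[0,0,.15],T),(H,F),(H,F*Ro.from_euler("z",90*d)),(H,F*Ro.from_euler("z",179*d)),(H,F*Ro.from_euler("z",90*d)),(H,F),(M+[0,0,.12],T2),(M,T2)])
E
```

```text
-45 30
shift cm [ 15.5 -27.9  -0.6] turn deg [-59.6 -33.8 -86.5] | 110 q [-0.4   0.25 -0.31  2.28  1.39  1.14 -0.91] minmargin 0.19 err 0.0
shift cm [22.3  6.8 11.4] turn deg [0. 0. 0.] | 0 q [-0.53  0.89 -0.26  2.27  1.7   1.25 -1.59] minmargin 0.14 err 0.0
shift cm [ 5.2  0.  13. ] turn deg [0. 0. 0.] | 0 q [-0.39  1.13 -0.16  2.17  1.97  1.24 -1.71] minmargin 0.2 err 0.0
shift cm [-13.    0.   -7.5] turn deg [0. 0. 0.] | 0 q [-0.38  0.79 -0.19  2.22  1.81  1.14 -1.43] minmargin 0.25 err 0.0
shift cm [-10.2  -6.8 -14.4] turn deg [ -0. -30.  -0.] | 30 q [-0.71  0.8  -0.09  2.46  1.62  1.64 -1.73] minmargin 0.01 err 0.0
shift cm [0. 0. 0.] turn deg [-0.  0. 90.] | 90 q [-0.25  0.78 -0.75  2.36  1.6   1.98 -2.94] minmargin 0.0 err 0.0284
shift cm [0. 0. 0.] turn deg [-0. -0. 89.] | 89 q [-1.4   1.19  1.32  2.17  0.07  0.23 -2.94] minmargin 0.0 err 0.1343
shift cm [0. 0. 0.] turn deg [  0.   0. -89.] | 89 q [-1.53  1.27  1.32  2.33  1.39  0.37 -2.94] minmargin 0.0 err 0.133
shift cm [0. 0. 0.] turn deg [  0.  -0. -90.] | 90 q [-0.59  0.82 -0.27  2.46  1.6   1.77 -1.72] minmargin 0.0 er
[... 2276 characters left out ...]
 0. -0. 90.] | 90 q [-1.45  1.2   1.19  2.3   1.33  0.54 -2.94] minmargin 0.0 err 0.0004
shift cm [0. 0. 0.] turn deg [-0.  0. 89.] | 89 q [-1.36  1.1   1.32  2.01  0.22  0.53 -2.94] minmargin 0.0 err 0.1297
shift cm [0. 0. 0.] turn deg [  0.  -0. -89.] | 89 q [-1.48  1.3   1.3   2.3   1.24  0.4  -2.85] minmargin 0.0 err 0.1117
shift cm [0. 0. 0.] turn deg [ -0.   0. -90.] | 90 q [-1.41  1.12  1.07  2.3   1.37  0.67 -1.42] minmargin 0.04 err 0.0
shift cm [ 18.4  26.2 -22.6] turn deg [-29.5  24.4  -6.5] | 39 q [-1.47  1.09  0.75  1.91  1.28  0.51 -1.18] minmargin 0.19 err 0.0
shift cm [10.9  0.   5.1] turn deg [0. 0. 0.] | 0 q [-1.47  1.33  0.74  1.86  1.32  0.44 -1.4 ] minmargin 0.21 err 0.0
```

```bash
python3 - <<'E'
from plan import *
from kin import data
q=data()[-1][0];d=np.pi/180
psi,a=-48,28
B=np.array([.6,-.004,.042]);T=tool(psi*d,a*d,1);zz=T.apply([0,0,1]);F=tool(psi*d,-8*d,1)
H=np.array([.58,.0,.32]);M=np.array([.585,.335,.046]);T2=tool((psi+30)*d,a*d,1)
z=lambda g:Ro.from_euler("z",g*d)
track(q,[(np.array([.5,0,.36]),T),(B-.13*zz,T),(B,T),(H,F),(H,F*z(-90)),(H,F*z(-179)),(H,F*z(-90)),(H,F),(M+[0,0,.12],T2),(M,T2)])
E
```

```text
shift cm [ 16.2 -28.1   3.4] turn deg [-59.5 -36.1 -83.2] | 108 q [-0.48  0.38 -0.25  2.31  1.44  1.19 -1.1 ] minmargin 0.16 err 0.0
shift cm [24.8  7.2  8.1] turn deg [0. 0. 0.] | 0 q [-0.64  1.02 -0.22  2.2   1.62  1.27 -1.69] minmargin 0.15 err 0.0
shift cm [-0.  0. 13.] turn deg [0. 0. 0.] | 0 q [-0.45  1.14 -0.11  2.13  1.88  1.22 -1.72] minmargin 0.27 err 0.0
shift cm [-23.8  -1.2 -14.5] turn deg [  0. -36.   0.] | 36 q [-0.7   0.98  0.08  2.23  1.69  1.65 -1.69] minmargin 0.24 err 0.0
shift cm [0. 0. 0.] turn deg [ -0.   0. -90.] | 90 q [-0.74  0.98  0.15  2.23  1.69  1.6  -0.13] minmargin 0.24 err 0.0
shift cm [0. 0. 0.] turn deg [ -0.  -0. -89.] | 89 q [-0.79  0.99  0.22  2.23  1.68  1.54  1.42] minmargin 0.24 err 0.0
shift cm [0. 0. 0.] turn deg [ 0.  0. 89.] | 89 q [-0.74  0.98  0.15  2.23  1.69  1.6  -0.13] minmargin 0.24 err 0.0
shift cm [0. 0. 0.] turn deg [ 0.  0. 90.] | 90 q [-0.69  0.98  0.08  2.23  1.69  1.65 -1.69] minmargin 0.24 err 0.0
shift cm [ 11.8  22.8 -26.5] turn deg [-30.   35.2  -5.3] | 47 q [-0.81  0.91 -0.28  2.01  1.78  1.23 -1.3 ] minmargin 0.24 err 0.0
shift cm [10.6  0.   5.6] turn deg [0. 0. 0.] | 0 q [-0.83  1.14 -0.24  1.96  1.89  1.27 -1.48] minmargin 0.46 err 0.0
```

>>> {"api": "drive_tool", "payload": {
  "series": [
    [1,1.2,-2.2,0.3,-4.6,-2.8,-6.4],
    [1,2.5,-4.3,0.5,-9.2,-5.6,-12.8],
    [1,3.7,-6.5,0.8,-13.7,-8.3,-19.2],
    [1,5,-8.6,1,-18.3,-11.1,-25.6],
    [1,6.2,-10.8,1.3,-22.9,-13.9,-32],
    [1,7.5,-13,1.6,-27.5,-16.7,-38.4],
    [1,8.7,-15.1,1.8,-32,-19.4,-44.8],
    [1,10,-17.3,2.1,-36.6,-22.2,-51.2],
    [1,11.2,-19.5,2.4,-41.2,-25,-57.6],
    [1,12.5,-21.6,2.6,-45.8,-27.8,-64],
    [1,13.7,-23.8,2.9,-50.3,-30.5,-70.4],
    [1,15,-26,3.1,-55,-33.3,-76.8]
  ]
}}

```text
t: 3.4
position: [0.4972, -0.0281, 0.3608]
tool_rot: [1.027, 1.898, -0.508]
wrist_force: [0.6, 0.1, -0.3]
gripper_width: 1.004
grasp_force: 0.0
```

```bash
python3 lg.py; python3 kin.py; cat > nxt.py <<'E'
from plan import *
from kin import data
d=np.pi/180; z=lambda g:Ro.from_euler("z",g*d)
def go(wps):
    q,x,r=data()[-1]; global P,S
    X,Rm=fk(q,P,S);R=Ro.from_rotvec(r)
    # measured pose for the move, model only for feasibility
    print("move:",(R.inv().apply(np.array(wps[0][0])-x)*100).round(2),((R.inv()*wps[0][1]).as_rotvec()/d).round(1)," model err",(X-x).round(3))
    track(q,wps)
B=np.array([.6,-.004,.042]);T=tool(-48*d,28*d,1);zz=T.apply([0,0,1]);F=tool(-48*d,8*-d,1)
M=np.array([.585,.335,.046])
E
python3 -c "
from nxt import *
go([(np.array([.5,0.02,.36]),T),(B-.13*zz,T),(B,T)])"
```

```text
{'t': 3.4, 'joint_pos': [-0.446, 0.351, -0.223, 2.265, 1.309, 1.177, -1.052], 'position': [0.497, -0.028, 0.361], 'tool_rot': [1.027, 1.898, -0.508], 'gripper_width': 1.004, 'grasp_force': 0.0, 'wrist_force': [0.644, 0.128, -0.349]}
0.00014009306418977905 [ 3.6130e-01  5.2650e-01  3.7460e-01  3.3740e-01 -4.3200e-02  1.5325e+00
 -9.5000e-03 -1.4000e-03  0.0000e+00  3.2300e-02] [-1, -1, -1, -1]
[[ 0.     0.001  0.003  0.    -0.    -0.001]
 [ 0.005  0.001 -0.003  0.     0.    -0.001]
 [ 0.004  0.     0.002  0.003 -0.004 -0.001]
 [-0.001  0.002 -0.003 -0.002  0.    -0.001]
 [-0.004 -0.001  0.002 -0.011  0.001  0.005]]
move: [ 2.17  2.98 -3.11] [-4.6 -3.1 -6.2]  model err [-0.004 -0.001  0.002]
shift cm [ 2.2  3.2 -3. ] turn deg [-6.7 -3.1 -5.3] | 9 q [-0.54  0.39 -0.26  2.3   1.39  1.22 -1.11] minmargin 0.17 err 0.0
shift cm [24.1  5.8  9.4] turn deg [0. 0. 0.] | 0 q [-0.66  1.06 -0.21  2.2   1.62  1.27 -1.72] minmargin 0.15 err 0.0
shift cm [-0.  0. 13.] turn deg [0. 0. 0.] | 0 q [-0.47  1.18 -0.1   2.12  1.89  1.22 -1.75] minmargin 0.27 err 0.0
```

>>> {"api": "drive_tool", "payload": {
  "series": [
    [1,1.1,1.5,-1.5,-2.3,-1.5,-3.1],
    [1,2.2,3,-3.1,-4.6,-3.1,-6.2],
    [1,2.2,3,-3.1,-4.6,-3.1,-6.2],
    [1,2.2,3,-3.1,-4.6,-3.1,-6.2]
  ]
}}

```text
t: 3.8
position: [0.5005, 0.0182, 0.3595]
tool_rot: [0.861, 1.917, -0.517]
wrist_force: [0.1, -0.7, 0.0]
gripper_width: 0.996
grasp_force: 0.0
```

```bash
python3 lg.py; python3 -c "
from nxt import *
go([(B-.13*zz,T),(B,T)])"
```

```text
{'t': 3.8, 'joint_pos': [-0.534, 0.393, -0.258, 2.273, 1.341, 1.247, -1.06], 'position': [0.5, 0.018, 0.36], 'tool_rot': [0.861, 1.917, -0.517], 'gripper_width': 0.996, 'grasp_force': 0.0, 'wrist_force': [0.138, -0.65, 0.03]}
move: [24.14  5.88  9.24] [-0.3 -0.1 -0.2]  model err [-0.004 -0.003  0.004]
shift cm [24.3  7.2  9.3] turn deg [-2.5 -0.1  0.8] | 3 q [-0.66  1.06 -0.21  2.2   1.62  1.27 -1.72] minmargin 0.17 err 0.0
shift cm [-0.  0. 13.] turn deg [0. 0. 0.] | 0 q [-0.47  1.18 -0.1   2.12  1.89  1.22 -1.75] minmargin 0.27 err 0.0
```

>>> {"api": "drive_tool", "payload": {
  "series": [
    [1,4,1,1.5,0,0,0],
    [1,8,2,3,0,0,0],
    [1,12,3,4.6,0,0,0],
    [1,16,4,6.1,0,0,0],
    [1,20,5,7.7,0,0,0],
    [1,24.1,5.9,9.2,0,0,0],
    [1,24.1,5.9,9.2,0,0,0],
    [1,24.1,5.9,9.2,0,0,0]
  ]
}}

```text
t: 4.6
position: [0.5233, 0.0786, 0.1042]
tool_rot: [0.862, 1.915, -0.523]
wrist_force: [-0.1, -0.6, 0.8]
gripper_width: 1.001
grasp_force: 0.0
```

```bash
python3 lg.py; python3 -c "
from nxt import *
go([(B,T)])
from rig import imaging,finder
import cv2
p,_=imaging.read_camera('scene');cv2.imwrite('pics/pre.png',cv2.resize(p[100:300,130:400,::-1],None,fx=2.9,fy=2.9))"
```

```text
{'t': 4.6, 'joint_pos': [-0.639, 1.003, -0.229, 2.208, 1.549, 1.274, -1.636], 'position': [0.523, 0.079, 0.104], 'tool_rot': [0.862, 1.915, -0.523], 'gripper_width': 1.001, 'grasp_force': 0.0, 'wrist_force': [-0.116, -0.614, 0.815]}
move: [ 0.22  0.3  12.87] [-0.6  0.1 -0.1]  model err [-0.009 -0.008  0.023]
shift cm [ 2.2  2.1 13.9] turn deg [-2.8  0.   0.9] | 3 q [-0.46  1.19 -0.12  2.12  1.89  1.24 -1.74] minmargin 0.27 err 0.0
```

View pics/pre.png

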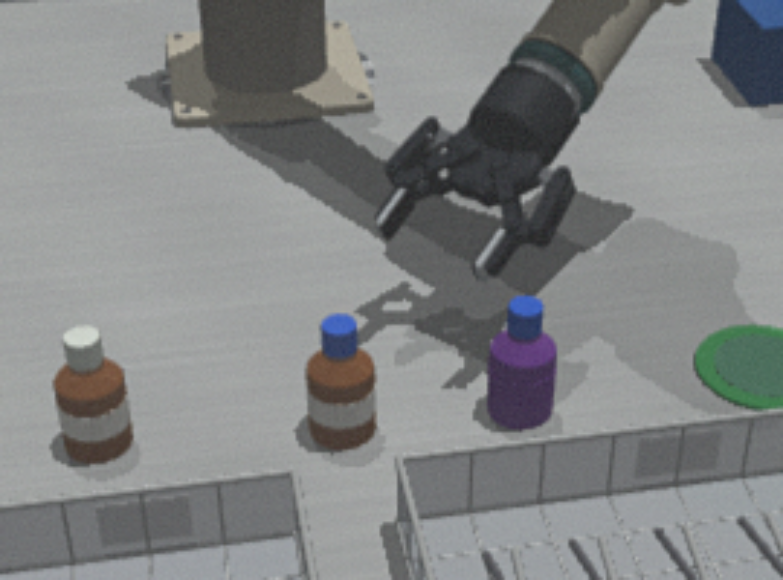

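The view shows the jaws lined up behind the amber/blue bottle, at crop (340,380). The near finger has about 1 cm of side clearance to the purple one, so I'll narrow the jaws slightly and slide in.

>>> {"api": "drive_tool", "payload": {
  "series": [
    [0.82,0,0.3,0,-0.6,0,0],
    [0.82,0,0.3,2,-0.6,0,0],
    [0.82,0.1,0.3,4,-0.6,0,0],
    [0.82,0.1,0.3,6,-0.6,0,0],
    [0.82,0.2,0.3,8,-0.6,0,0],
    [0.82,0.2,0.3,10,-0.6,0,0],
    [0.82,0.2,0.3,11.5,-0.6,0,0],
    [0.82,0.2,0.3,12.9,-0.6,0,0],
    [0.82,0.2,0.3,12.9,-0.6,0,0],
    [0.82,0.2,0.3,12.9,-0.6,0,0]
  ]
}}

```text
t: 5.65
position: [0.6004, -0.0025, 0.0414]
tool_rot: [0.856, 1.918, -0.509]
wrist_force: [0.2, 1.0, -0.2]
gripper_width: 0.818
grasp_force: 0.0
```

```bash
python3 lg.py; python3 - <<'E'
from nxt import *
from h import cloud
from rig import imaging,finder
go([(B,T)])
p,dd=imaging.read_camera('top')
X=cloud('top',dd)
for r in finder.spot_point('reagent_mid','top'): print(r)
hsv=__import__("cv2").cvtColor(p,41-0)
m=(p[...,2]>110)&(p[...,0]<90)&(X[...,2]>.08)&(X[...,2]<.12)
for y in (-.004,.131):
    k=m&(abs(X[...,0]-.6)<.04)&(abs(X[...,1]-y)<.04);print(k.sum(),np.median(X[k],0).round(3) if k.any() else '')
import cv2;cv2.imwrite('pics/g.png',cv2.resize(p[140:240,220:360,::-1],None,fx=5,fy=5))
E
```

```text
{'t': 5.65, 'joint_pos': [-0.459, 1.128, -0.125, 2.139, 1.828, 1.22, -1.676], 'position': [0.6, -0.002, 0.041], 'tool_rot': [0.856, 1.918, -0.509], 'gripper_width': 0.818, 'grasp_force': 0.0, 'wrist_force': [0.171, 0.996, -0.168]}
move: [-0.09 -0.13  0.04] [ 0.1 -0.  -0.2]  model err [-0.009 -0.007  0.026]
shift cm [2.1 1.1 1.4] turn deg [-2.1 -0.1  0.9] | 2 q [-0.46  1.19 -0.12  2.12  1.89  1.24 -1.74] minmargin 0.33 err 0.0
{'centre': [322.8, 191.2], 'conf': 0.74}
{'centre': [265.4, 191.0], 'conf': 0.56}
95 [ 0.598 -0.004  0.099]
95 [0.6   0.132 0.099]
```

View pics/g.png

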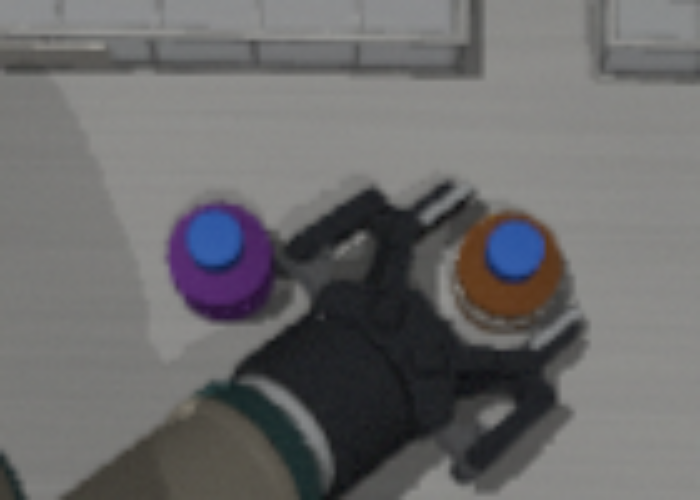

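The jaws straddle the amber/blue bottle (cap at crop (515,250)) with the purple one clear at crop (217,260). Closing now.

>>> {"api": "drive_tool", "payload": {
  "series": [
    [0.6,0,0,0,0,0,0],
    [0.5,0,0,0,0,0,0],
    [0.3,0,0,0,0,0,0],
    [0.3,0,0,0,0,0,0],
    [0.3,0,0,0,0,0,0],
    [0.3,0,0,0,0,0,0],
    [0.3,0,0,0,0,0,0]
  ],
  "grip_force": 60
}}

```text
t: 6.45
position: [0.6005, -0.0025, 0.0412]
tool_rot: [0.855, 1.917, -0.51]
wrist_force: [-2.7, 2.3, 5.1]
gripper_width: 0.564
grasp_force: 62.4
```

```bash
python3 lg.py; python3 -c "
from nxt import *
H=np.array([.58,.02,.34])
go([(B+[0,0,.1],T)])
go([(H,F),(H,F*z(-90)),(H,F*z(-179))])"
```

```text
{'t': 6.45, 'joint_pos': [-0.46, 1.129, -0.124, 2.139, 1.828, 1.221, -1.676], 'position': [0.601, -0.002, 0.041], 'tool_rot': [0.855, 1.917, -0.51], 'gripper_width': 0.564, 'grasp_force': 62.378, 'wrist_force': [-2.669, 2.336, 5.11]}
move: [-8.94 -0.11 -4.66] [ 0.1  0.  -0.1]  model err [-0.009 -0.007  0.026]
shift cm [-6.7  0.8 -3.3] turn deg [-2.1 -0.   0.9] | 2 q [-0.45  0.96 -0.14  2.19  1.81  1.19 -1.58] minmargin 0.28 err 0.0
move: [-24.96   0.08 -16.71] [  0.1 -36.   -0.2]  model err [-0.009 -0.007  0.026]
shift cm [-22.7   0.2 -15.4] turn deg [ -1.7 -36.    1.5] | 36 q [-0.73  0.97  0.06  2.21  1.65  1.66 -1.65] minmargin 0.26 err 0.0
shift cm [0. 0. 0.] turn deg [ -0.   0. -90.] | 90 q [-0.76  0.97  0.11  2.21  1.65  1.62 -0.08] minmargin 0.26 err 0.0
shift cm [0. 0. 0.] turn deg [ -0.  -0. -89.] | 89 q [-0.79  0.98  0.16  2.21  1.65  1.58  1.47] minmargin 0.26 err 0.0
```

>>> {"api": "drive_tool", "payload": {
  "series": [
    [0.3,-1.8,0,-0.9,0,0,0],
    [0.3,-4.4,0,-2.3,0,0,0],
    [0.3,-7,0,-3.7,0,0,0],
    [0.3,-9,0,-5,0,-2,0],
    [0.3,-11.5,0,-6.5,0,-7,0],
    [0.3,-14,0,-8.5,0,-12,0],
    [0.3,-17,0,-10.5,0,-18,0],
    [0.3,-20,0,-13,0,-24,0],
    [0.3,-22.5,0,-15,0,-30,0],
    [0.3,-25,0,-16.7,0,-36,0],
    [0.3,-25,0,-16.7,0,-36,0],
    [0.3,-25,0,-16.7,0,-36,0]
  ]
}}

```text
t: 7.65
position: [0.5798, 0.0194, 0.3386]
tool_rot: [0.599, 1.343, -0.683]
wrist_force: [-0.7, 0.4, -1.3]
gripper_width: 0.566
grasp_force: 62.3
```

```bash
python3 lg.py
```

```text
{'t': 7.65, 'joint_pos': [-0.728, 0.92, 0.051, 2.223, 1.608, 1.666, -1.576], 'position': [0.58, 0.019, 0.339], 'tool_rot': [0.599, 1.343, -0.683], 'gripper_width': 0.566, 'grasp_force': 62.254, 'wrist_force': [-0.713, 0.443, -1.337]}
```

>>> {"api": "drive_tool", "payload": {
  "series": [
    [0.3,0,0,0,0,0,-7.5],
    [0.3,0,0,0,0,0,-15],
    [0.3,0,0,0,0,0,-22.5],
    [0.3,0,0,0,0,0,-30],
    [0.3,0,0,0,0,0,-37.5],
    [0.3,0,0,0,0,0,-45],
    [0.3,0,0,0,0,0,-52.5],
    [0.3,0,0,0,0,0,-60],
    [0.3,0,0,0,0,0,-67.5],
    [0.3,0,0,0,0,0,-75],
    [0.3,0,0,0,0,0,-82.5],
    [0.3,0,0,0,0,0,-90]
  ]
}}

```text
t: 8.85
position: [0.5798, 0.0185, 0.3388]
tool_rot: [-0.637, 1.654, -1.898]
wrist_force: [-0.1, -0.8, -1.3]
gripper_width: 0.567
grasp_force: 62.2
```

>>> {"api": "drive_tool", "payload": {
  "series": [
    [0.3,0,0,0,0,0,-7.5],
    [0.3,0,0,0,0,0,-15],
    [0.3,0,0,0,0,0,-22.5],
    [0.3,0,0,0,0,0,-30],
    [0.3,0,0,0,0,0,-37.5],
    [0.3,0,0,0,0,0,-45],
    [0.3,0,0,0,0,0,-52.5],
    [0.3,0,0,0,0,0,-60],
    [0.3,0,0,0,0,0,-67.5],
    [0.3,0,0,0,0,0,-75],
    [0.3,0,0,0,0,0,-82.5],
    [0.3,0,0,0,0,0,-90]
  ]
}}

```text
t: 10.05
position: [0.5798, 0.0185, 0.3388]
tool_rot: [1.589, -0.705, 1.819]
wrist_force: [-0.1, -0.4, -1.0]
gripper_width: 0.566
grasp_force: 62.2
```

```bash
python3 lg.py; python3 - <<'E'
from rig import imaging; import cv2
p,_=imaging.read_camera('scene');cv2.imwrite('pics/inv.png',cv2.resize(p[60:260,150:420,::-1],None,fx=2.9,fy=2.9))
E
```

```text
{'t': 10.05, 'joint_pos': [-0.802, 0.93, 0.164, 2.226, 1.599, 1.576, 1.563], 'position': [0.58, 0.018, 0.339], 'tool_rot': [1.589, -0.705, 1.819], 'gripper_width': 0.566, 'grasp_force': 62.247, 'wrist_force': [-0.102, -0.377, -1.036]}
```

View pics/inv.png

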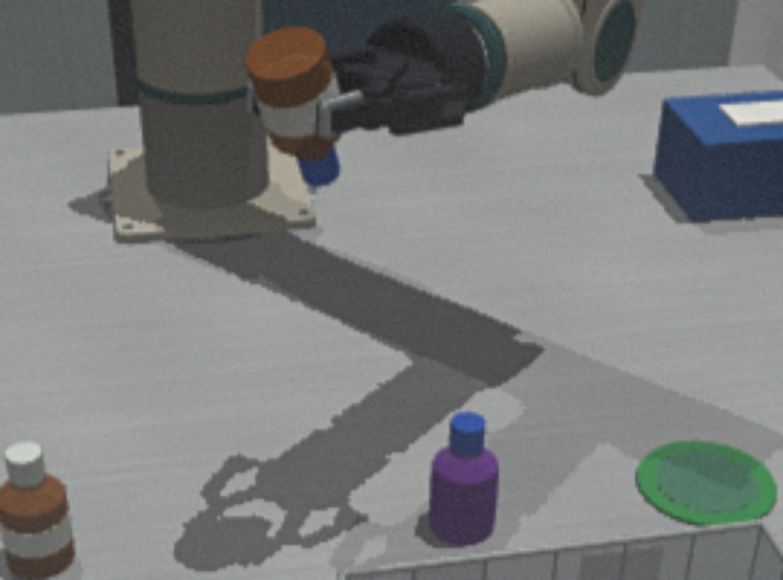

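The bottle is inverted, with the cap at crop (320,165) tilted about 20° from straight down. I'll hold it there, then turn it back.

>>> {"api": "drive_tool", "payload": {
  "series": [
    [0.3,0,0,0,0,0,0],
    [0.3,0,0,0,0,0,0],
    [0.3,0,0,0,0,0,0],
    [0.3,0,0,0,0,0,0],
    [0.3,0,0,0,0,0,0],
    [0.3,0,0,0,0,0,0],
    [0.3,0,0,0,0,0,0],
    [0.3,0,0,0,0,0,0],
    [0.3,0,0,0,0,0,0],
    [0.3,0,0,0,0,0,0],
    [0.3,0,0,0,0,0,0],
    [0.3,0,0,0,0,0,0]
  ]
}}

```text
t: 11.3
position: [0.5797, 0.019, 0.34]
tool_rot: [1.586, -0.709, 1.826]
wrist_force: [-0.1, -0.3, -1.4]
gripper_width: 0.571
grasp_force: 62.3
```

>>> {"api": "drive_tool", "payload": {
  "series": [
    [0.3,0,0,0,0,0,7.5],
    [0.3,0,0,0,0,0,15],
    [0.3,0,0,0,0,0,22.5],
    [0.3,0,0,0,0,0,30],
    [0.3,0,0,0,0,0,37.5],
    [0.3,0,0,0,0,0,45],
    [0.3,0,0,0,0,0,52.5],
    [0.3,0,0,0,0,0,60],
    [0.3,0,0,0,0,0,67.5],
    [0.3,0,0,0,0,0,75],
    [0.3,0,0,0,0,0,82.5],
    [0.3,0,0,0,0,0,90]
  ]
}}

```text
t: 12.5
position: [0.5797, 0.0189, 0.34]
tool_rot: [-0.626, 1.651, -1.892]
wrist_force: [0.2, -0.0, -2.6]
gripper_width: 0.566
grasp_force: 62.3
```

>>> {"api": "drive_tool", "payload": {
  "series": [
    [0.3,0,0,0,0,0,7.5],
    [0.3,0,0,0,0,0,15],
    [0.3,0,0,0,0,0,22.5],
    [0.3,0,0,0,0,0,30],
    [0.3,0,0,0,0,0,37.5],
    [0.3,0,0,0,0,0,45],
    [0.3,0,0,0,0,0,52.5],
    [0.3,0,0,0,0,0,60],
    [0.3,0,0,0,0,0,67.5],
    [0.3,0,0,0,0,0,75],
    [0.3,0,0,0,0,0,82.5],
    [0.3,0,0,0,0,0,90]
  ]
}}

```text
t: 13.7
position: [0.5797, 0.0189, 0.34]
tool_rot: [0.602, 1.338, -0.68]
wrist_force: [0.0, 0.3, -1.1]
gripper_width: 0.564
grasp_force: 62.3
```

```bash
python3 lg.py; python3 -c "
from nxt import *
T2=tool(-25*d,28*d,1);M=np.array([.585,.335,.048])
go([(M+[0,0,.10],T2),(M,T2)])"
```

```text
{'t': 13.7, 'joint_pos': [-0.727, 0.919, 0.052, 2.223, 1.608, 1.668, -1.581], 'position': [0.58, 0.019, 0.34], 'tool_rot': [0.602, 1.338, -0.68], 'gripper_width': 0.564, 'grasp_force': 62.296, 'wrist_force': [0.005, 0.281, -1.137]}
move: [ 15.98  21.41 -25.58] [-22.9  35.6  -4.5]  model err [-0.014 -0.006  0.021]
shift cm [ 17.1  22.5 -26.4] turn deg [-26.   35.   -2.9] | 44 q [-0.84  0.99 -0.29  1.91  1.66  1.29 -1.3 ] minmargin 0.26 err 0.0
shift cm [8.8 0.  4.7] turn deg [0. 0. 0.] | 0 q [-0.85  1.19 -0.26  1.85  1.75  1.29 -1.44] minmargin 0.56 err 0.0
```

>>> {"api": "drive_tool", "payload": {
  "series": [
    [0.3,1.6,2.1,-2.6,-2.3,3.6,-0.5],
    [0.3,3.2,4.3,-5.1,-4.6,7.1,-0.9],
    [0.3,4.8,6.4,-7.7,-6.9,10.7,-1.4],
    [0.3,6.4,8.6,-10.2,-9.2,14.2,-1.8],
    [0.3,8,10.7,-12.8,-11.5,17.8,-2.3],
    [0.3,9.6,12.8,-15.3,-13.7,21.4,-2.7],
    [0.3,11.2,15,-17.9,-16,24.9,-3.2],
    [0.3,12.8,17.1,-20.5,-18.3,28.5,-3.6],
    [0.3,14.4,19.3,-23,-20.6,32,-4.1],
    [0.3,16,21.4,-25.6,-22.9,35.6,-4.5],
    [0.3,16,21.4,-25.6,-22.9,35.6,-4.5],
    [0.3,16,21.4,-25.6,-22.9,35.6,-4.5]
  ]
}}

```text
t: 14.9
position: [0.5842, 0.3336, 0.1465]
tool_rot: [0.447, 2.024, -0.276]
wrist_force: [-0.9, -0.1, -1.4]
gripper_width: 0.564
grasp_force: 62.2
```

```bash
python3 lg.py; python3 - <<'E'
from nxt import *
from h import cloud,ray
from rig import imaging,finder
import cv2
T2=tool(-25*d,28*d,1);go([(np.array([.585,.335,.06]),T2)]);go([(np.array([.585,.335,.047]),T2)])
for c in("top","scene"):
    p,dd=imaging.read_camera(c);X=cloud(c,dd)
    k=(p[...,2]>1.6*p[...,0])&(X[...,2]>.15)&(X[...,2]<.25)&(abs(X[...,1]-.335)<.07)&(abs(X[...,0]-.585)<.07)&(dd>0)
    Y=X[k];print(c,len(Y),Y.min(0).round(3),Y.max(0).round(3),np.median(Y,0).round(3))
    if c=="scene":cv2.imwrite('pics/plc.png',cv2.resize(p[120:270,300:480,::-1],None,fx=4,fy=4))
E
```

```text
{'t': 14.9, 'joint_pos': [-0.83, 0.949, -0.282, 1.914, 1.608, 1.283, -1.225], 'position': [0.584, 0.334, 0.147], 'tool_rot': [0.447, 2.024, -0.276], 'gripper_width': 0.564, 'grasp_force': 62.235, 'wrist_force': [-0.912, -0.056, -1.45]}
move: [7.63 0.21 4.09] [-0.2 -0.1  0.2]  model err [-0.001 -0.015  0.021]
shift cm [9.7 2.  4.6] turn deg [-2.4 -0.1  1.3] | 3 q [-0.86  1.16 -0.25  1.86  1.73  1.28 -1.42] minmargin 0.56 err 0.0
move: [8.77 0.22 4.7 ] [-0.2 -0.1  0.2]  model err [-0.001 -0.015  0.021]
shift cm [10.9  2.   5.2] turn deg [-2.4 -0.1  1.3] | 3 q [-0.86  1.19 -0.25  1.85  1.74  1.28 -1.44] minmargin 0.56 err 0.0
top 164 [0.519 0.298 0.152] [0.607 0.397 0.209] [0.584 0.331 0.204]
scene 172 [0.538 0.319 0.176] [0.6   0.367 0.205] [0.593 0.33  0.198]
```

View pics/plc.png

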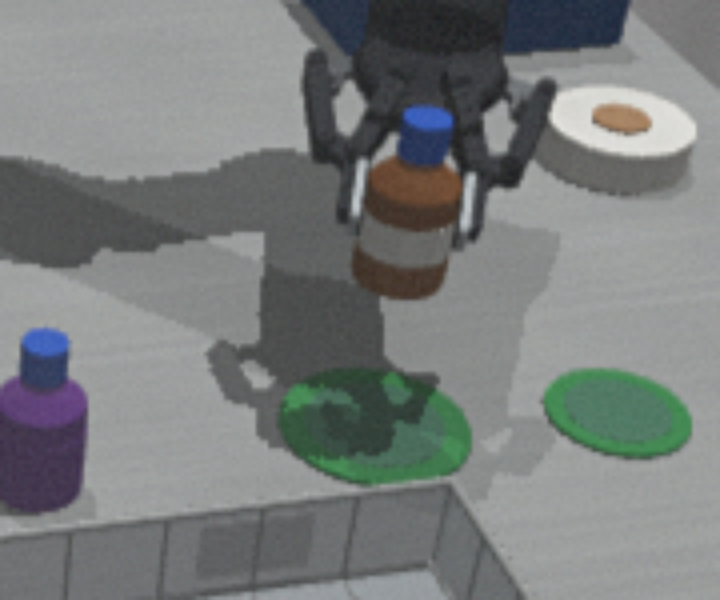

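The bottle hangs upright above the large mat, whose centre is at crop (375,425). Its apparent lean matches the camera's perspective. Lowering now.

>>> {"api": "drive_tool", "payload": {
  "series": [
    [0.3,2,0.1,1,0,0,0],
    [0.3,4,0.3,2.1,0,0,0],
    [0.3,6,0.4,3.2,0,0,0],
    [0.3,7.4,0.4,4,0,0,0],
    [0.3,8,0.4,4.3,0,0,0],
    [0.3,8.4,0.4,4.5,0,0,0],
    [0.3,8.7,0.4,4.65,0,0,0],
    [0.3,8.85,0.4,4.7,0,0,0],
    [0.3,8.85,0.4,4.7,0,0,0],
    [0.3,8.85,0.4,4.7,0,0,0]
  ]
}}

```text
t: 16.0
position: [0.5857, 0.3379, 0.047]
tool_rot: [0.447, 2.024, -0.273]
wrist_force: [-0.1, -0.0, -1.9]
gripper_width: 0.566
grasp_force: 62.3
```

```bash
python3 lg.py
```

```text
{'t': 16.0, 'joint_pos': [-0.846, 1.132, -0.256, 1.863, 1.686, 1.287, -1.361], 'position': [0.586, 0.338, 0.047], 'tool_rot': [0.447, 2.024, -0.273], 'gripper_width': 0.566, 'grasp_force': 62.321, 'wrist_force': [-0.139, -0.001, -1.88]}
```

Not in contact yet, so I'll go down in 0.5 mm steps. "Up" in tool axes is about (-0.88, 0, -0.47).

>>> {"api": "drive_tool", "payload": {
  "series": [
    [0.3,0.05,0,0.02,0,0,0],
    [0.3,0.09,0,0.05,0,0,0],
    [0.3,0.13,0,0.07,0,0,0],
    [0.3,0.13,0,0.07,0,0,0]
  ]
}}

```text
t: 16.4
position: [0.5856, 0.3378, 0.0453]
tool_rot: [0.446, 2.024, -0.274]
wrist_force: [-1.7, -0.3, 0.8]
gripper_width: 0.566
grasp_force: 62.6
```

>>> {"api": "drive_tool", "payload": {
  "series": [
    [0.3,0.05,0,0.03,0,0,0],
    [0.3,0.09,0,0.05,0,0,0],
    [0.3,0.09,0,0.05,0,0,0]
  ]
}}

```text
t: 16.7
position: [0.5856, 0.3377, 0.0453]
tool_rot: [0.446, 2.022, -0.274]
wrist_force: [-4.6, -0.6, 6.5]
gripper_width: 0.565
grasp_force: 63.1
```

Contact confirmed: wrist force rose to +6.5 N. Releasing slowly, then backing out along the fingers.

>>> {"api": "drive_tool", "payload": {
  "series": [
    [0.54,-0.06,0,-0.03,0,0,0],
    [0.56,-0.06,0,-0.03,0,0,0],
    [0.58,-0.06,0,-0.03,0,0,0],
    [0.62,-0.06,0,-0.03,0,0,0],
    [0.7,-0.06,0,-0.03,0,0,0],
    [0.85,-0.06,0,-0.03,0,0,0],
    [0.95,-0.06,0,-0.03,0,0,0],
    [0.95,-0.06,0,-0.03,0,0,0],
    [0.95,-0.06,0,-0.03,0,0,0]
  ],
  "grip_force": 20
}}

```text
t: 17.6
position: [0.5855, 0.3377, 0.0445]
tool_rot: [0.446, 2.025, -0.274]
wrist_force: [0.9, 0.3, -0.0]
gripper_width: 0.953
grasp_force: 0.0
```

>>> {"api": "drive_tool", "payload": {
  "series": [
    [0.95,0,0,-1,0,0,0],
    [0.95,0,0,-3,0,0,0],
    [0.95,0,0,-5,0,0,0],
    [0.95,0,0,-8,0,0,0],
    [0.95,0,0,-11,0,0,0],
    [0.95,0,0,-14,0,0,0],
    [0.95,-3,0,-16,0,0,0],
    [0.95,-6,0,-17,0,0,0],
    [0.95,-6,0,-17,0,0,0],
    [0.95,-6,0,-17,0,0,0]
  ]
}}

```text
t: 18.6
position: [0.4745, 0.3907, 0.1787]
tool_rot: [0.446, 2.025, -0.271]
wrist_force: [-0.3, -0.3, -0.1]
gripper_width: 0.945
grasp_force: 0.0
```

```bash
python3 lg.py; python3 - <<'E'
from h import *
from rig import imaging; import cv2
for c in("scene","top"):
    p,dd=imaging.read_camera(c);X=cloud(c,dd)
    k=(p[...,2]>1.6*p[...,0])&(X[...,2]>.06)&(X[...,2]<.12)&(abs(X[...,1]-.335)<.07)&(abs(X[...,0]-.585)<.07)&(dd>0)
    Y=X[k];print(c,len(Y),Y.min(0).round(3),Y.max(0).round(3),np.median(Y,0).round(3))
    if c=="scene": cv2.imwrite('pics/end.png',p[:,:,::-1])
E
```

```text
{'t': 18.6, 'joint_pos': [-0.994, 0.901, -0.374, 1.925, 1.418, 1.411, -1.243], 'position': [0.474, 0.391, 0.179], 'tool_rot': [0.446, 2.025, -0.271], 'gripper_width': 0.945, 'grasp_force': 0.0, 'wrist_force': [-0.337, -0.251, -0.137]}
scene 141 [0.574 0.323 0.082] [0.602 0.348 0.105] [0.594 0.333 0.098]
top 116 [0.573 0.324 0.065] [0.604 0.354 0.107] [0.586 0.336 0.103]
```

View pics/end.png

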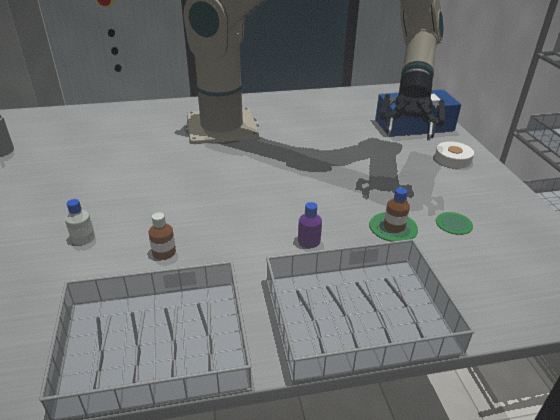

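The bottle stands upright in the middle of the large mat at (396,215). The other bottles are where they started, and the gripper is clear.

```bash
python3 -c "
from rig import env; print(env.finish_job())"
```

```text
the job is handed in; nothing more can be done
None
```

The amber bottle with the blue cap was turned cap-down (about 20° off straight down), held there for over a second, then set upright in the middle of the large green mat and released at about 18 s; the other bottles were left where they stood, and the job is handed in.

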